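Hook a carving's mounting plate under a T-stud and seat it in the bench fixture

ROBOT

A 6-joint arm with a two-finger parallel gripper is mounted at the origin on the work surface. World frame = base frame: x ahead of the robot, y to its left, z up, the work surface at z = 0. Lengths are in m, angles in rad, forces in N, time in s.
With the tool pointing down it reaches from about 0.35 to 0.975 m from the base axis. Payload 7.1 kg.
Tool frame: the origin (TCP) lies at the very end of the fingers, on their centre line; the grasp point (between the pads) lies 19 mm behind it; z points along the fingers, y is the line along which they close (so a half turn about z gives the same grasp; the last joint's range is limited). The gripper opens to 88 mm and grips with 3 to 60 N. Pads are 20 mm wide; open, the fingers measure 115 mm over their backs; the gripper's body (75 mm by 178 mm) begins 61 mm behind the grasp point.
Start: joints at [1.098, 0.423, 1.63, -0, 1.089, -0.019], TCP at [0.274, 0.562, 0.223] pointing down, gripper open.
Joint ranges: [-3, 3], [-0.9, 2.11], [0.09, 2.58], [-1.31, 4.45], [0.11, 2.69], [-2.54, 2.54]. Speed limits (rad/s): [2.39, 2.39, 3.01, 3.14, 3.14, 3.14].

INTERFACE

Orientations are given as a unit quaternion [x, y, z, w].
In Python, from station import * gives the robot as it stands. Calls block until the motion is done:
- move_pose(position, orientation): joint-space move of the TCP to a pose.
- line_to(position, attitude=None, rate=0.15): straight line of the TCP; attitude=None keeps the orientation; rate is the mean speed in m/s.
- move_joints(angles): joint-space move.
- open_gripper() and clamp(newtons=None): open the fingers fully, or close them until they stop; newtons is the grip in N (None keeps the last).
- pause(seconds).
- solve_ik(position, orientation): joint angles nearest the present ones, or None.
- grab_frame(name): name is "side" or "top"; returns a dict with "image" (420x560x3 uint8, red, green, blue), "range_z" (420x560 float32, m along the optical axis (not along the pixel's ray), 0 where there is no reading), "intrinsics" (3x3 intrinsics, pixels), "xyz" and "rotation" of the camera in the world. Camera axes: x right, y down, z forward; pixel columns grow to the right and rows downward; lengths in m; the calibration is good to about 2 mm. A picture is of the moment at which its call begins.
A pose or a line that the arm cannot do raises Unreachable and nothing moves.
- close_job(): hands the job in; it is judged then, once.
Readings, each from a call of its own:
- current_clock(): time.
- current_q(): joint angles.
- current_joint_vel(): joint speeds.
- current_tau(): joint torques, N m.
- current_position(): TCP position.
- current_orientation(): TCP orientation.
- current_ft_force(): force on the tool from outside, world axes, zero at the start.
- current_wrist_torque(): the same for the moment, N m.
- current_finger_gap(): opening from 0.0 (shut) to 1.0 (fully open).
- current_grasp_force(): force on a finger pad.
Only numpy, scipy, OpenCV 4.12 (cv2) and the standard library are available. Lean on these libraries where they do the work, as an engineer would, in place of code of your own. Each camera call takes 0.05 s, during which the arm holds its last target. There are 200 camera calls.

TASK

Mount the half-carved block on the bench fixture so that it cannot lift off: tip its plate with the eye end down, slip that end of the oblong eye under the far arm of the T-headed stud, draw the plate back until the eye bears lightly on the stud's neck, and from there level it beneath the head; then slide it forward under the head, let it down flat into the pocket between the steel cleats, and let go. Feel your way gently (no more than about 15 N against the stud), set it down softly, and leave the tools and other things on the bench where they lie.

Things in the scene. Friction and masses are not known exactly. Their poses are not given: they have to be found in the camera images.
- carving: Loose workpiece, about 0.24 kg: an aluminium plate 166 (its x) x 46 (y) x 5 mm lying flat, with a pale wooden block 60 x 40 x 45 mm screwed on top; a carved rosette rises 9 mm above the block. Origin: centre of the plate's underside, z up. At its +x end (the tip) a rectangular oblong eye, 44.5 (x) x 22 mm (y), goes through the plate, from 25 to 69.5 mm ahead of the origin.
- block_mid (a point): Centre of the carving's wooden block, the place to grip it (across its 40 mm width, y): 27.5 mm above the plate's underside, 32 mm behind (-x) the plate's centre. Axes as the carving's.
- plate_mid (a point): Centre of the underside of the carving's plate (the carving's origin). Axes as the carving's.
- eye_tip_end (a point): Middle of the eye's end wall nearest the plate's tip, half-way through the plate, 69.5 mm ahead of the plate's centre; the rim beyond it is 13.5 mm wide. Axes as the carving's.
- eye_block_end (a point): Middle of the eye's end wall nearest the block, half-way through the plate, 25 mm ahead of the plate's centre. Axes as the carving's.
- fixture: Bench fixture, screwed down: dark wooden deck 250 (its x) x 110 (y) x 15 mm. Steel cleats about 10 mm tall, with leaning lead-in faces, stand on it at both ends (x = +-84.5 mm) and both sides (y = +-24.5 mm, at x = -60 and +8 mm): a pocket for the plate with 1.5 mm to spare all round. A T-headed stud stands in its +x half. Origin: centre of the underside, z up.
- pocket (a point): Centre of the pocket's floor (top of the deck, 15 mm above the bench): where the plate's centre must come to rest, with the eye end to +x. Axes as the fixture's.
- slot_mid (a point): Mark at deck height, 47.25 mm ahead of the pocket's centre. The upright stud is clamped up to 10 mm before or behind it along x, unreported and different each time: feel for its neck. Neck: round, 10 mm thick; brass T-head on top: 72 (x) x 16 (y) x 6 mm, underside 30 mm above the deck. To level past the head's near end, the eye's tip end must be within 2 mm of the neck. Axes as the fixture's.
- gouge_a: Bystander, to be left alone: a carving gouge lying on the bench: dark handle 24 mm thick, 120 mm long, steel blade 90 mm; origin under the ferrule where they meet, x along the blade.
- gouge_b: Bystander, to be left alone: a narrow gouge lying on the bench: light brown handle 110 mm, blade 100 mm; origin under the ferrule, x along the blade.
- gouge_c: Bystander, to be left alone: a wide gouge lying on the bench: dark handle 130 mm, blade 80 mm; origin under the ferrule, x along the blade.
- mallet: Bystander, to be left alone: a wooden mallet lying on the bench: handle 220 mm, head 50 x 100 x 48 mm; origin under the joint of handle and head, x towards the head.
- whetstone: Bystander, to be left alone: a grey whetstone 150 x 50 x 25 mm; origin at the centre of its underside.
- offcut: Bystander, to be left alone: a pale wood offcut 90 x 50 x 22 mm; origin at the centre of its underside.
- oil: Bystander, to be left alone: a small standing oil bottle, 50 mm across, 110 mm tall; origin at the centre of its underside.
Things that resemble listed ones, but are neither listed nor needed, are in the scene too. Leave any blue look-alike of the carving alone.

How it is judged:
By the outcome, as a careful person would: the job done as asked, in the order asked, and still so for the second after the job is handed in, with the robot touching nothing.
It also fails if it takes over 48 s, if anything falls off the work surface, if the arm or the gripper's body presses on something with over 40 N, if the wrist force passes 120 N, or if a joint passes its speed limit or range.

## Working session

There is one attempt and no reset: what is moved stays moved. The work goes in short steps, each a Python script; the robot and the scene stay as the last script left them, time stands still between calls to the robot, and variables do not carry over. Pictures are saved under pics/ and viewed, at most 10 in all, crops included, and the job is handed in when it is done.

```bash
mkdir -p pics; ls
python3 - <<'E'
from station import *
import cv2,numpy as np
for n in("top","side"):
    f=grab_frame(n); cv2.imwrite(f"pics/{n}0.png",f["image"][:,:,::-1]); np.savez(f"{n}0.npz",**f)
    print(n,f["intrinsics"].tolist(),f["xyz"],np.round(f["rotation"],3).tolist())
print(current_clock(),current_orientation(),current_ft_force())
E
```

```text
pics
top [[440.88645918105306, 0.0, 276.82762906362154], [0.0, 440.88645918105306, 216.84885469385296], [0.0, 0.0, 1.0]] [0.46453058 0.04887726 1.1461214 ] [-0.698, 0.714, -0.031, 0.045]
side [[415.8036664038289, 0.0, 279.614118147964], [0.0, 415.8036664038289, 216.6198080887598], [0.0, 0.0, 1.0]] [ 0.46090012 -0.77004157  0.6978069 ] [0.902, -0.052, 0.029, -0.428]
0.1 [ 2.24963612e-01  9.74366939e-01 -6.46307190e-04 -1.51177121e-04] [-5.62745681e-04  4.98395163e-01 -6.22118387e-01]
```

View pics/top0.png

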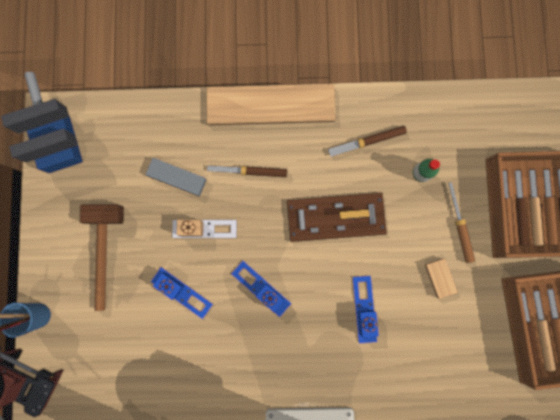

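View pics/side0.png

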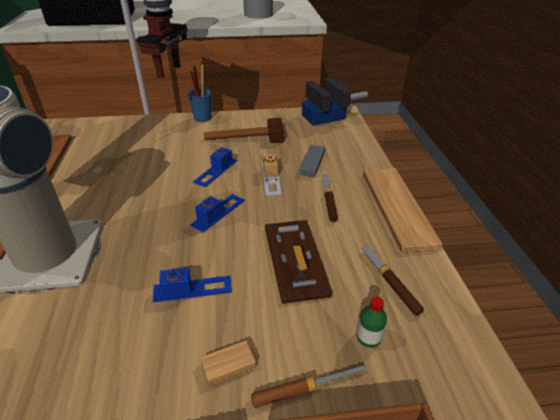

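The top view shows the carving at about (205,229) with its eye end to the right. The fixture is at (337,217), with the brass head at (354,214), so fixture +x also points right. The blue look-alikes lie lower in the picture, clear of both.

```bash
cat > h.py <<'E'
import numpy as np,cv2
from scipy.spatial.transform import Rotation as R
def cloud(f):
    z=np.asarray(f["range_z"],float);K=f["intrinsics"];v,u=np.indices(z.shape)
    p=np.stack([(u-K[0,2])/K[0,0]*z,(v-K[1,2])/K[1,1]*z,z],-1)
    q=np.asarray(f["rotation"]); M=q if q.shape==(3,3) else R.from_quat(q).as_matrix()
    return p@M.T+f["xyz"]
def rect(P):
    (c,s,a)=cv2.minAreaRect((P[:,:2]*1000).astype(np.float32)); return np.round(c,1),np.round(s,1),round(a,2)
E
python3 - <<'E'
from h import *
f=np.load("top0.npz");P=cloud(f);I=f["image"].astype(int);hsv=cv2.cvtColor(f["image"],cv2.COLOR_RGB2HSV)
print("corners",P[229,205],P[217,337],"table",np.median(P[240:280,320:340,2]))
def box(u0,u1,v0,v1):
    m=np.zeros(P.shape[:2],bool);m[v0:v1,u0:u1]=1;return m
z=P[...,2]
m=box(165,245,210,248)
pl=m&(hsv[...,1]<60)&(z<.03); bl=m&(z>.03)
big=lambda k:(lambda n,l,s,c:l==1+np.argmax(s[1:,4]))(*cv2.connectedComponentsWithStats(k.astype(np.uint8)))
for n,k in(("plate+block",big(pl|bl)),("block",big(bl)),("plate",pl)): print(n,k.sum(),rect(P[k]),np.median(z[k]))
m=box(280,395,185,248)
fx=big(m&((hsv[...,2]<95)|(z>.012))); print("fix",fx.sum(),rect(P[fx]),np.median(z[fx]))
br=big(m&(z>.04)); print("head",br.sum(),rect(P[br]),np.median(z[br]))
vis=cv2.resize(f["image"][180:255,160:400,::-1],None,fx=3.3,fy=3.3,interpolation=cv2.INTER_CUBIC)
o=f["image"][:,:,::-1].copy()
for k,c in((pl,(0,255,0)),(bl,(0,0,255)),(fx,(255,0,0)),(br,(255,255,0))):
    cs,_=cv2.findContours(k.astype(np.uint8),0,1);cv2.drawContours(o,cs,-1,c,1)
o=cv2.resize(o[180:255,160:400],None,fx=3.3,fy=3.3,interpolation=cv2.INTER_NEAREST)
cv2.imwrite("pics/seg.png",np.vstack([vis,o]))
E
```

```text
corners [0.56047156 0.25565688 0.00942592] [ 0.58267244 -0.08631523  0.01515753] table 0.000244898305014174
plate+block 1156 (array([545.3, 190.8]), array([315.5,  84.6]), 75.36) 0.006304729821271726
block 430 (array([531.3, 182.6]), array([294.3,  52.1]), 73.51) 0.050879040653168284
plate 721 (array([562.8, 260.1]), array([169. ,  50.6]), 88.62) 0.003939589609946337
fix 3911 (array([555.4, -78.2]), array([167.8, 263.6]), 3.06) 0.015614589257509692
head 187 (array([543.4, -48. ]), array([ 42. , 246.3]), 29.45) 0.050813190980969924
```

View pics/seg.png

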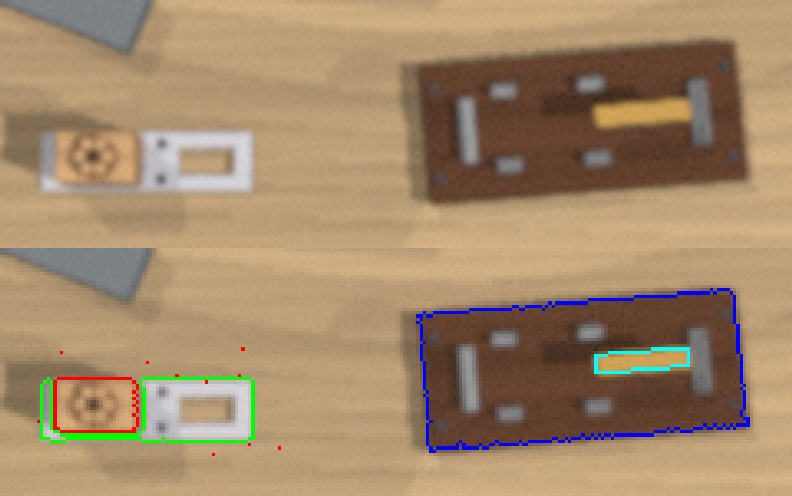

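The crop confirms both segmentations. The eye's rim faces the fixture, and the brass head ends just at the +x cleat. The raw range data has outliers, so I'll intersect the contour rays with the known heights instead.

```bash
cat >> h.py <<'E'
def onplane(f,uv,h):
    K=np.asarray(f["intrinsics"]);q=np.asarray(f["rotation"]);M=R.from_quat(q).as_matrix() if q.shape==(4,) else q
    d=np.c_[(uv-[K[0,2],K[1,2]])/[K[0,0],K[1,1]],np.ones(len(uv))]@M.T
    o=np.asarray(f["xyz"]);return (o+d*((h-o[2])/d[:,2])[:,None])[:,:2]
big=lambda k:(lambda n,l,s,c:l==1+np.argmax(s[1:,4]))(*cv2.connectedComponentsWithStats(k.astype(np.uint8)))
def boxm(u0,u1,v0,v1):
    m=np.zeros((420,560),bool);m[v0:v1,u0:u1]=1;return m
def prect(f,k,h):
    "centre, long/short sides, yaw of long axis pointing to -y; mask extents half-pixel corrected"
    uv=np.argwhere(k)[:,::-1].astype(float); uv=np.vstack([uv+d for d in([-.5,-.5],[.5,-.5],[-.5,.5],[.5,.5])])
    c,s,a=cv2.minAreaRect((onplane(f,uv,h)*1000).astype(np.float32))
    if s[0]<s[1]: a+=90
    a=np.radians(a); a+= np.pi if np.sin(a)>0 else 0
    return np.array(c),max(s),min(s),np.arctan2(np.sin(a),np.cos(a))
E
python3 - <<'E'
from h import *
f=dict(np.load("top0.npz"));hsv=cv2.cvtColor(f["image"],cv2.COLOR_RGB2HSV);z=cloud(f)[...,2]
m=boxm(165,245,210,248)
bl=big(m&(z>.03));pl=big(m&(hsv[...,1]<60)&(z<.03)&(hsv[...,2]>130))
m2=boxm(280,395,185,248);fx=big(m2&((hsv[...,2]<95)|(z>.012)));br=big(m2&(z>.04))
for n,k,h in(("plate",pl|bl,.005),("plate-tipside",pl&boxm(205,245,200,250),.005),("block",bl,.05),("fix",fx,.015),("head",br,.051)):
    c,l,s,a=prect(f,big(k),h);print(n,c.round(1),round(l,1),round(s,1),"yaw",np.degrees(a).round(2))
c,l,s,a=prect(f,fx,.015);H=prect(f,br,.051)[0];u=np.array([np.cos(a),np.sin(a)]);v=np.array([-u[1],u[0]])
print("head in fixture",(H-c)@u,(H-c)@v)
# eye of plate: wood-coloured hole within plate
ey=boxm(211,235,222,237)&(hsv[...,1]>=60);c,l,s,a=prect(f,big(ey),.005);print("eye",c,l,s,np.degrees(a))
E
```

```text
plate [562.3 259.3] 170.7 52.3 yaw -91.37
plate-tipside [561.3 216.1] 84.3 52.3 yaw -91.37
block [563.1 289.8] 66.2 42.7 yaw -91.38
fix [584.5 -83.1] 252.0 112.6 yaw -86.82
head [ 586.7 -124.6] 73.7 18.8 yaw -87.0
head in fixture 41.534021458927775 -0.05265922821415914
eye [561.07952881 212.08950806] 39.378597259521484 15.667823791503906 -91.38730621337895
```

```bash
cat >> h.py <<'E'
FIX=(np.array([.5845,-.0831,.015]),np.radians(-86.85)); CAR=(np.array([.562,.2594,0.]),np.radians(-91.4)); S0=.0415
FLIP=[0]
def tcp(p,yaw,th):
    "TCP pose for carving origin p, heading yaw, tip-down angle th (rad)"
    Q=R.from_euler("ZY",[yaw,th]); g=R.from_matrix(np.diag([1.,-1,-1]))*R.from_euler("z",np.pi*FLIP[0])
    return list(p+Q.apply([-.032,0,.0085])), list((Q*g).as_quat())
def fix(Tx,Tz,deg,y=0.):
    "TCP pose with the eye's tip wall middle at fixture (Tx,y), Tz above the deck"
    th=np.radians(deg); Q=R.from_euler("ZY",[FIX[1],th]); o=FIX[0]+R.from_euler("Z",FIX[1]).apply([Tx,y,Tz])
    return tcp(o-Q.apply([.0695,0,.0025]),FIX[1],th)
E
python3 - <<'E'
from h import *
from station import *
for fl in(0,1):
    FLIP[0]=fl;print(fl)
    for n,p in(("pick",tcp(CAR[0],CAR[1],0)),("above",tcp(CAR[0]+[0,0,.12],CAR[1],0)),("hi",fix(S0+.0475,.085,28)),("low",fix(S0+.0475,.024,28)),("neck",fix(S0+.006,.024,28)),("lev",fix(S0+.006,.0255,0)),("end",fix(.0695,.0025,0))):
        q=solve_ik(*p);print(n,np.round(p[0],3),None if q is None else np.round(q,2))
E
```

```text
0
pick [0.563 0.291 0.008] None
above [0.563 0.291 0.128] None
hi [ 0.585 -0.085  0.153] [-0.39  0.57  1.67  0.48  1.17  2.45]
low [ 0.585 -0.085  0.092] [-0.39  0.65  1.69  0.5   1.08  2.39]
neck [ 0.582 -0.044  0.092] [-0.33  0.64  1.73  0.53  1.04  2.43]
lev [ 0.582 -0.029  0.046] None
end [ 0.583 -0.051  0.024] None
1
pick [0.563 0.291 0.008] [ 0.46  0.72  1.7  -0.    0.72  0.48]
above [0.563 0.291 0.128] [ 0.46  0.55  1.67 -0.    0.92  0.48]
hi [ 0.585 -0.085  0.153] [-0.39  0.57  1.67  0.48  1.17 -0.69]
low [ 0.585 -0.085  0.092] [-0.39  0.65  1.69  0.5   1.08 -0.75]
neck [ 0.582 -0.044  0.092] [-0.33  0.64  1.73  0.53  1.04 -0.72]
lev [ 0.582 -0.029  0.046] [-0.07  0.61  1.82 -0.    0.71 -0.13]
end [ 0.583 -0.051  0.024] [-0.11  0.65  1.81 -0.    0.68 -0.16]
```

Flip 1 reaches every waypoint, so I'll pick the carving up, lift it and look.

```bash
sed -i 's/FLIP=\[0\]/FLIP=[1]/' h.py
python3 - <<'E'
from h import *
from station import *
above=tcp(CAR[0]+[0,0,.12],CAR[1],0)
move_pose(*above); print(current_clock(),current_ft_force())
line_to(tcp(CAR[0],CAR[1],0)[0],rate=.15)
clamp(55); print("grip",current_finger_gap()*88,current_grasp_force(),current_clock())
line_to(above[0],rate=.15); pause(.2)
print(current_clock(),current_ft_force(),current_wrist_torque(),current_position(),above[0])
f=grab_frame("top");np.savez("top1.npz",**f);cv2.imwrite("pics/top1.png",f["image"][:,:,::-1])
f=grab_frame("side");cv2.imwrite("pics/side1.png",cv2.resize(f["image"][100:310,150:430,::-1],None,fx=2.5,fy=2.5))
E
```

```text
1.6083 [-0.51981409  0.25450692  0.6251965 ]
grip 39.61279933019164 54.97750461101532 3.3583
4.5083 [-0.32868227 -0.3257913  -2.43680165] [-0.01153163  0.08964149  0.01332208] [0.56216195 0.29110823 0.12731497] [np.float64(0.562781829700885), np.float64(0.2913904476729979), np.float64(0.1285)]
```

View pics/side1.png

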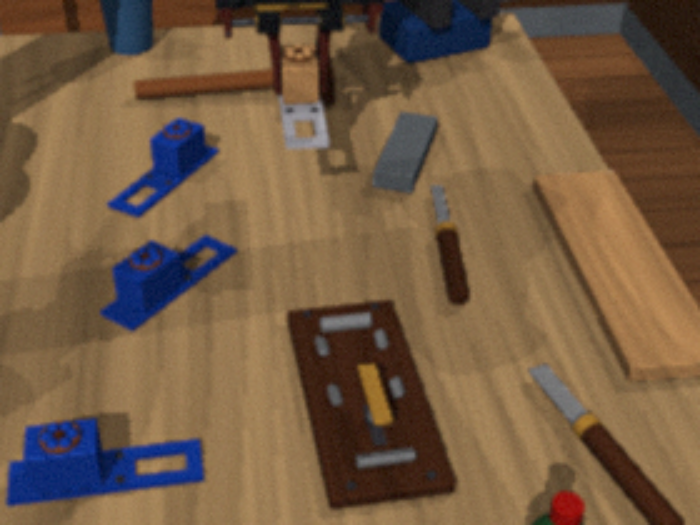

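The side view at (300,100) shows the carving held level by its block. Next I'll check the grasp offset from the eye in the saved top image, then tip and insert.

```bash
python3 - <<'E'
from h import *
f=dict(np.load("top1.npz"));hsv=cv2.cvtColor(f["image"],cv2.COLOR_RGB2HSV);z=cloud(f)[...,2]
pl=big(boxm(190,270,200,260)&(hsv[...,1]<60)&(z>.1)&(z<.14));ys,xs=np.where(pl);print(pl.sum(),xs.min(),xs.max(),ys.min(),ys.max())
fill=cv2.morphologyEx(pl.astype(np.uint8),cv2.MORPH_CLOSE,np.ones((25,25)))>0
print("tip",onplane(f,np.array([[xs.max()+.5,(ys.min()+ys.max())/2]]),.1238),"expect y",.2911-.115,"x",.5622-.115*np.sin(np.radians(1.4)))
h=big(fill&~pl);c,l,s,a=prect(f,h,.1238);print("eye",c,l,s,np.degrees(a),"expect y",.2911-.07925)
E
python3 - <<'E'
from h import *
from station import *
def st(n,p): print(n,round(current_clock(),2),"err mm",np.round((np.array(current_position())-p[0])*1e3,1),"F",np.round(current_ft_force(),2),flush=True)
p=fix(S0+.0475,.11,28);move_pose(*p);pause(.3);st("hi",p)
E
```

```text
584 190 230 215 234
tip [[0.55989687 0.17511197]] expect y 0.17610000000000003 x 0.5593902995124449
eye [559.63214111 211.45027161] 44.77315902709961 21.09968376159668 -91.39212036132812 expect y 0.21185000000000004
hi 6.36 err mm [ 0.1  0.9 -0. ] F [ 0.85  0.3  -2.13]
```

Run:
```python
from h import *
from station import *
def st(n,p): print(n,round(current_clock(),2),"err mm",np.round((np.array(current_position())-p[0])*1e3,1),"F",np.round(current_ft_force(),2),flush=True)
ux=np.array([np.cos(FIX[1]),np.sin(FIX[1]),0])
avg=lambda:np.mean([np.array(current_ft_force()) for _ in range(8)],0)
p=fix(S0+.0475,.024,28);line_to(p[0],rate=.12);pause(.2);st("low",p)
b=avg();x=S0+.0475
def go(x1,rate):
    p=fix(x1,.024,28);line_to(p[0],rate=rate);return p
for x in(S0+.03,S0+.018,S0+.0115):
    p=go(x,.06);d=avg()-b;st("back",p)
    if np.linalg.norm(d)>4: print("early contact",d);raise SystemExit
pause(.2);b=avg();n=0
while x>S0-.004:
    x-=.0006;p=go(x,.012);d=avg()-b;n+=1
    print(round(x*1e3,2),round(current_clock(),2),np.round([d@ux,d[2],np.linalg.norm(d)],2))
    if d@ux>2.5 or np.linalg.norm(d)>5: break
st("stop",p)
f=grab_frame("side");cv2.imwrite("pics/side2.png",cv2.resize(f["image"][190:330,220:400,::-1],None,fx=4,fy=4,interpolation=2))
```

```text
low 7.42 err mm [ 0.5 -0.2  0.8] F [-1.09  0.08 -1.56]
back 7.87 err mm [-0.1  0.6  0. ] F [ 0.12  0.37 -2.18]
back 8.22 err mm [-0.1  0.4 -0. ] F [ 0.02  0.57 -1.66]
back 8.47 err mm [-0.1  0.3 -0. ] F [-0.51 -0.37 -1.56]
52.4 8.93 [0.63 0.31 1.42]
51.8 9.18 [-0.02  0.04  0.41]
51.2 9.43 [0.07 0.24 0.85]
50.6 9.68 [0.23 0.22 0.44]
50.0 9.93 [ 0.73 -0.17  0.82]
49.4 10.18 [ 0.83 -0.85  1.96]
48.8 10.43 [0.9  0.14 0.98]
48.2 10.68 [ 0.73 -0.42  1.09]
47.6 10.93 [ 1.51 -0.44  1.57]
47.0 11.18 [ 5.07 -0.96  5.16]
stop 11.18 err mm [ 0.1 -0.4 -0. ] F [-0.58 -4.28 -2.75]
```

View pics/side2.png

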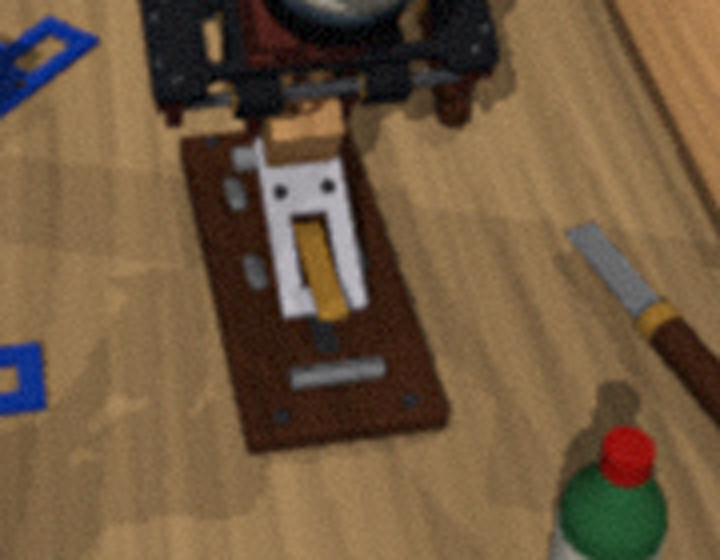

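The side view shows the head (about 320,270) through the eye, with the rim under its far arm. Contact came at Tx ≈ 47.4 mm, within 0.3 mm of the camera estimate. Next I'll level it while following the neck.

Run:
```python
from h import *
from station import *
def st(n,p): print(n,round(current_clock(),2),"err mm",np.round((np.array(current_position())-p[0])*1e3,1),"F",np.round(current_ft_force(),2),flush=True)
ux=np.array([np.cos(FIX[1]),np.sin(FIX[1]),0]);uy=np.array([-ux[1],ux[0],0])
avg=lambda:np.mean([np.array(current_ft_force()) for _ in range(8)],0)
b=np.array([-.2,.2,-1.9]);xn=.0462
def chk(n,p,lim=6):
    d=avg()-b;print(n,round(current_clock(),2),"Fxyz(fix)",np.round([d@ux,d@uy,d[2]],1),flush=True)
    if np.linalg.norm(d)>lim: st("STOP",p);raise SystemExit
for a in(28,24,20,17,14,11,8,5,2.5,0):
    p=fix(xn+.0025*np.sin(np.radians(a))+.0005,.0240+.0015*min(1,(28-a)/8),a)
    line_to(*p,rate=.04);chk(a,p)
pause(.2);st("level",p)
f=grab_frame("side");cv2.imwrite("pics/side3.png",cv2.resize(f["image"][190:330,220:400,::-1],None,fx=4,fy=4,interpolation=2))
```

```text
28 11.47 Fxyz(fix) [ 1.7  0.3 -0.4]
24 11.79 Fxyz(fix) [ 2.3 -0.8 -0.7]
20 12.11 Fxyz(fix) [ 2.  -0.3 -0.6]
17 12.39 Fxyz(fix) [ 2.7  0.3 -0.1]
14 12.68 Fxyz(fix) [ 3.3 -0.4  0.2]
11 12.96 Fxyz(fix) [ 3.5 -0.4 -0.3]
8 13.24 Fxyz(fix) [ 3.7 -0.9 -0. ]
5 13.53 Fxyz(fix) [ 3.5 -0.3  0.6]
2.5 13.78 Fxyz(fix) [ 5.5 -1.3  0.9]
0 14.04 Fxyz(fix) [ 5.4 -0.5  1.9]
level 14.24 err mm [-0.  -0.3  0.2] F [-0.07 -3.65 -1.15]
```

View pics/side3.png

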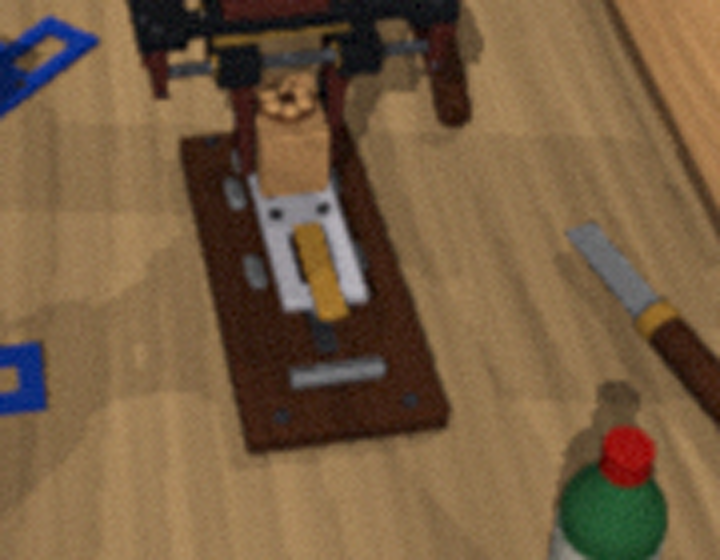

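The plate is level with the head above it, bearing lightly on the neck. Next I'll slide forward and lower in monitored steps.

Run:
```python
from h import *
from station import *
ux=np.array([np.cos(FIX[1]),np.sin(FIX[1]),0]);uy=np.array([-ux[1],ux[0],0])
avg=lambda:np.mean([np.array(current_ft_force()) for _ in range(8)],0)
b=np.array([-.2,.2,-1.9])
def F(): d=avg()-b; return np.array([d@ux,d@uy,d[2]])
def log(n): f=F();print(n,round(current_clock(),2),"F",np.round(f,1),"pos",np.round(np.array(current_position())*1e3,1),flush=True);return f
for x in(.052,.058,.064,.0695):
    line_to(fix(x,.0255,0)[0],rate=.04);f=log(x)
    if np.linalg.norm(f)>6: raise SystemExit
pause(.3);f=log("slid")
z=.0255
while z>.0005:
    z-=.004 if z>.0165 else .001
    line_to(fix(.0695,z,0)[0],rate=.03);f=log(round(z*1e3,1))
    if np.linalg.norm(f)>4.5: break
```

```text
0.052 14.57 F [-0.1  1.3 -0.1] pos [581.5 -33.6  46.4]
0.058 14.88 F [ 0.5  0.3 -0.3] pos [582.1 -39.8  46.5]
0.064 15.18 F [-0.6 -0.7  0. ] pos [582.5 -45.9  46.5]
0.0695 15.47 F [ 0.5 -0.2 -0.2] pos [582.7 -51.4  46.5]
slid 15.77 F [ 0.4  0.1 -0.6] pos [582.7 -51.1  46.5]
21.5 16.05 F [0.3 0.  0.1] pos [582.5 -51.1  42.2]
17.5 16.33 F [ 0.2 -0.2 -0.6] pos [582.5 -51.2  38.2]
13.5 16.62 F [-0.2  0.6 -0.4] pos [582.6 -51.2  34.3]
12.5 16.87 F [ 0.5  0.7 -0.7] pos [582.7 -51.2  33.5]
11.5 17.12 F [1.1 0.  0. ] pos [582.7 -51.1  32.5]
10.5 17.37 F [ 0.4 -0.1 -0.3] pos [582.7 -51.1  31.4]
9.5 17.62 F [-0.  -0.3 -0.5] pos [582.7 -51.1  30.4]
8.5 17.87 F [0.3 0.3 0.7] pos [582.7 -51.2  29.4]
7.5 18.12 F [ 0.2 -0.1  0.4] pos [582.7 -51.1  28.4]
6.5 18.37 F [ 0.   0.5 -0.7] pos [582.7 -51.1  27.4]
5.5 18.62 F [ 0.6  0.5 -0.1] pos [582.7 -51.1  26.4]
4.5 18.87 F [ 0.6  0.1 -0.8] pos [582.7 -51.1  25.4]
3.5 19.12 F [0.9 0.7 0.5] pos [582.7 -51.1  24.4]
2.5 19.37 F [ 1.  -0.6 -1. ] pos [582.8 -51.2  23.5]
1.5 19.62 F [-0.8 -2.4 10.7] pos [582.8 -51.2  23.5]
```

It slid down between the cleats without touching them and met the floor at the nominal height. I'll ease off, let go, retreat and check.

Run:
```python
from h import *
from station import *
line_to(fix(.0695,.0024,0)[0],rate=.03);pause(.2);print(current_ft_force())
open_gripper();pause(.2);print(current_finger_gap(),current_ft_force(),current_clock())
line_to(fix(.0695,.15,0)[0],rate=.12);print(current_clock(),current_ft_force())
p=np.array(current_position());line_to(list(p+[0,.14,.05]),rate=.2);pause(.2)
f=grab_frame("top");a=f["image"][170:260,240:400,::-1]
g=grab_frame("side")["image"][190:330,220:400,::-1]
cv2.imwrite("pics/end.png",np.hstack([cv2.resize(a,(400,225),interpolation=2),cv2.resize(g,(290,225),interpolation=2)]))
np.savez("top2.npz",**f);z=cloud(f)[...,2]
hsv=cv2.cvtColor(f["image"],cv2.COLOR_RGB2HSV)
print(current_clock())
```

```text
[-0.23741967  0.0048597   2.27838846]
1.000535334130805 [-0.08735175  0.65489213  0.38291195] 21.15
22.5333 [ 0.12225289  0.1508046  -0.64988102]
23.725
```

View pics/end.png

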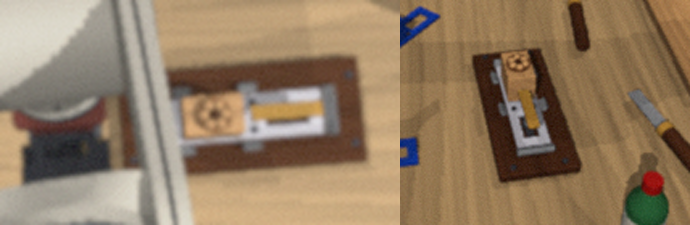

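The picture shows the plate flat between the cleats at about (255,110). The brass head is above the eye and the gripper is clear.

```bash
python3 -c "
from station import *
print(close_job())"
```

```text
the job is handed in; nothing more can be done
None
```

The carving sits flat in the pocket with the T-head over its eye and has been let go, in about 24 s on the robot's clock; the stud contact read about 5 N, set-down about 11 N, no bystander was touched on purpose (not checked one by one at the end), and the job is handed in (no verdict was returned).

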